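# Interleave two wax blocks and hold the vacuum

## Robot

A 7-joint arm with a two-finger parallel gripper is mounted at the origin on a cart in front of the work surface, level with it; the furniture and walls round the work are solid. World frame = base frame: x ahead of the robot, y to its left, z up, the work surface at z = 0. Lengths are in m, angles in degrees, forces in N, time in s.
With the tool pointing down it reaches from about 0.425 to 0.875 m from the base axis. Payload 4.7 kg.
Tool frame: the origin (TCP) lies on the mounting face of the last link; the fingertips stand 182 mm ahead of it and the grasp point (between the pads) lies 164 mm ahead of it; z points along the fingers, y is the line along which they close (so a half turn about z gives the same grasp; the last joint's range is limited). The gripper opens to 87 mm and grips with 3 to 60 N. Pads are 19 mm wide; open, the fingers measure 117 mm over their backs; the gripper's body (75 mm by 190 mm) begins 51 mm behind the grasp point.
Start: joints at [-63.535, 18.392, -4.016, 83.108, 1.295, 78.541, -3.26], TCP at [0.281, 0.586, 0.405] pointing down, gripper open.
Joint ranges: [-163.93, 163.93], [-17.29, 119.83], [-79.2, 71.16], [3.27, 140.29], [-89.18, 269.18], [5.43, 117.66], [-154.24, 154.24]. Speed limits (degrees/s): [147.25, 147.25, 180, 180, 180, 180, 180].

## Interface

Orientations are given as [roll, pitch, yaw] about the fixed x, y, z axes, in that order (R = Rz(yaw) Ry(pitch) Rx(roll)).
In Python, from cell import env gives the robot as it stands.
- The arm moves only by the tool servo_tool, never from a script. Its argument "plan" is a list of rows, each an object with "xyz": the shift along the tool's x, y, z in cm, a list of three; "twist": the turn, a rotation vector about the tool's x, y, z in degrees, a list of three; "jaw": the closure, from 0 (fully open) to 1 (shut). In form: [{"xyz": [x, y, z], "twist": [wx, wy, wz], "jaw": jaw}, ...]. A call has 1 to 10 rows; each row is the pose to reach, as a shift and turn from the pose commanded when the call began, along the tool's axes at that moment; what a row does not reach only later rows make up. A row lasts 1/12 s, in which the tool goes at most 41.7 mm and 7.16 degrees, less where a joint would pass 70% of its speed; a pose out of reach is approached as far as the arm can. A call with a gripper value outside its range is refused whole. The fingers move at their own pace and stop on an object; "newtons" is the grip in N (left out, the last holds). Time passes only in rows, so rows that repeat a pose let the fingers close. It gives the time, the measured TCP pose, the force, the opening and the grip force at its end, in the units of the state.
- env.get_obs(): the state, without advancing time (a new reading comes with each control period).
- env.read_camera(name): name is "side" or "top"; returns a dict with "img" (420x560x3 uint8, red, green, blue), "camera_matrix" (3x3 intrinsics, pixels), "k1" (the pictures are not rectified: a ray, as slopes to the right and down, at radius r is drawn at 1 + k1 r^2 times it, then the intrinsics apply), "R" (3x3) and "t" (3): a world point X has camera coordinates R X + t. Camera axes: x right, y down, z forward; pixel columns grow to the right and rows downward; lengths in m; the calibration is good to about 2 mm. A picture is of the moment at which its call begins. There is no depth.
- env.sign_off(): hands the job in; it is judged then, once.
The state is a dict: "time_s": time; "qpos": joint angles; "joint_velocities": joint speeds; "effort": joint torques, N m; "tool_pos": TCP position; "tool_rot": TCP orientation; "force": force on the tool from outside, world axes, zero at the start; "wrist_torque": the same for the moment, N m; "grip_width": finger opening in m; "grasp_force": force on a finger pad.
Only numpy, scipy, OpenCV 4.12 (cv2) and the standard library are available. Lean on these libraries where they do the work, as an engineer would, in place of code of your own. Each camera call takes 0.05 s, during which the arm holds its last target. There are 200 camera calls.

## Task

Lay the thin cork sheet squarely on the wax block that sits in the nest of the vacuum holder, then stack the other wax block squarely on the cork, its long side the same way as the block below. Then take the T-handle and draw the pump's piston rod straight up, without forcing it sideways in its bore, until the ring mark on the rod is level with the top of the pump; finish with the rod held there in the gripper, not let go. Leave the petri dish, the dropper bottle and the cassette bundle where they are.

Things in the scene. Friction and masses are not known exactly. Their poses are not given: they have to be found in the camera images.
- holder: the vacuum holder, fixed to the desk: a grey base plate 100 x 270 x 12 mm with a shallow nest at one end (-y) and a square aluminium hand pump, 46 x 46 mm and 65 mm tall, standing on the other end (+y). Origin: centre of the underside; x across the plate, y along it, z up. The nest centre lies at (0, -85, 12) mm, the pump's axis at (0, +85) mm, the top face of the pump 77 mm above the desk
- nest (a point): centre of the nest's floor, 12 mm above the desk; axes as the holder's. A rim 4 mm high and 5 mm wide stands round it, 31 mm across inside along x and 43 mm along y
- bore_mouth (a point): centre of the pump's bore in its top face, 77 mm above the desk; axes as the holder's. The bore is vertical, 15.5 mm wide and 55 mm deep, closed below
- piston_rod: the piston rod, loose and upright in the bore, 0.08 to 0.17 kg: round steel, 14 mm thick, 88 mm tall with its black T-handle. Origin: centre of its foot, which starts on the bore's floor, 22 mm above the desk; z up along the rod. A collar 20 mm wide under the handle, 67 to 71 mm above the foot, starts 12 mm above the pump. Nothing but the grip holds the rod up: let go, it drops back
- handle (a point): middle of the T-handle, 79 mm above the rod's foot; axes as the rod's. The handle is a bar 46 mm long along y, 12 mm wide along x (pinch it across these 12 mm) and 18 mm tall, 70 to 88 mm above the foot
- ring_mark (a point): the ring mark, a dark band 2 mm high round the rod, centred 25 mm above its foot; at the start it is hidden in the bore, 30 mm below the pump's top, so the rod has to rise 30 mm
- lower_block: the lower wax block, lying loose in the nest: white wax on a white cassette, 40 mm long (its x) x 28 mm (its y), flat top 14 mm above its underside. Origin: centre of the underside; its x lies along the holder's y
- upper_block: the upper wax block, lying on the desk: white wax on a pink cassette, 40 mm long (its x) x 28 mm (its y) x 14 mm, 25 g. Origin: centre of the underside; grasp it across the 28 mm
- cork_sheet: the separator sheet: a stiff plain cork plate 44 mm long (its x) x 32 mm (its y) x 5 mm thick, 15 g, lying flat on the desk. Origin: centre of the underside; grasp it across the 32 mm with the fingertips close to the desk
- petri: bystander: round clear petri dish, 68 mm wide, 12 mm tall; origin centre of the underside
- dropper: bystander: brown glass dropper bottle, 33 mm wide, 90 mm tall, upright; origin centre of the underside
- cassette_bundle: bystander: stack of white tissue cassettes in rubber bands, 34 x 45 x 22 mm; origin centre of the underside
Things that resemble listed ones, but are neither listed nor needed, are in the scene too. What is shaped like the lower_block but orange or yellow is not meant.

How it is judged (in metres and radians):
On the way, in this order (a step that is already met when the one before it is completed fails the run):
1. the cork sheet lies squarely on the lower block in the nest, let go (horizontal distance between lower_block and nest below 0.006 m and z of lower_block in the frame of nest below 0.004 m and horizontal distance between cork_sheet and lower_block below 0.007 m and z of cork_sheet in the frame of lower_block between 0.011 and 0.018 m and angle between the x axis of cork_sheet and the x axis of lower_block, either way round below 0.2 rad and angle between cork_sheet's own z axis and vertical below 0.1 rad and contact force between each of the arm, the fingers and cork_sheet below 0.05 N and linear speed of cork_sheet below 0.02 m/s), for 0.2 s.
2. the upper block lies squarely on the cork sheet, let go (horizontal distance between lower_block and nest below 0.006 m and z of lower_block in the frame of nest below 0.004 m and horizontal distance between cork_sheet and lower_block below 0.007 m and z of cork_sheet in the frame of lower_block between 0.011 and 0.018 m and angle between the x axis of each of cork_sheet, upper_block and the x axis of lower_block, either way round below 0.2 rad and angle between each of cork_sheet, upper_block's own z axis and vertical below 0.1 rad and horizontal distance between upper_block and lower_block below 0.008 m and z of upper_block in the frame of cork_sheet between 0.003 and 0.009 m and contact force between each of the arm, the fingers and upper_block below 0.05 N and linear speed of upper_block below 0.02 m/s), for 0.2 s.
3. the rod is drawn up until its ring mark is level with the top of the pump (z of ring_mark in the frame of bore_mouth between -0.005 and 0.005 m and horizontal distance between ring_mark and bore_mouth below 0.004 m and angle between piston_rod's own z axis and vertical below 0.05 rad), for 0.2 s.
At the end, for the whole second after the job is handed in: Lower block in the nest (6 mm); cork flat on it (7 mm, 0.2 rad); upper block flat on the cork (8 mm from the lower block, 0.2 rad); both released and at rest. The gripper holds the rod still, tilted under 0.05 rad, ring mark within 5 mm of the height of the pump top (all of step 2 and all of step 3 and contact force between each of the arm, the fingers and cork_sheet below 0.05 N and linear speed of cork_sheet below 0.02 m/s and contact force between the fingers and piston_rod above 0.5 N and linear speed of piston_rod below 0.01 m/s); the arm keeps its last pose, push and grip.
It fails at once if the rod is forced against its bore with more than 25 N (contact force between piston_rod and holder above 25 N).
It fails at once if the petri dish is moved more than 20 mm or tipped (distance of petri from where it was at the start of the episode above 0.02 m or angle between petri's own z axis and vertical above 0.4 rad).
It fails at once if the dropper bottle is moved more than 20 mm or tipped (distance of dropper from where it was at the start of the episode above 0.02 m or angle between dropper's own z axis and vertical above 0.4 rad).
It fails at once if the cassette bundle is moved more than 20 mm or tipped (distance of cassette_bundle from where it was at the start of the episode above 0.02 m or angle between cassette_bundle's own z axis and vertical above 0.4 rad).
It also fails if it takes over 72 s, if anything falls off the work surface, if the arm or the gripper's body presses on something with over 40 N, if the wrist force passes 120 N, or if a joint passes its speed limit or range.

## Working session

There is one attempt and no reset: what is moved stays moved. The work goes in short steps, Python scripts to look and compute and a tool call to move; the robot and the scene stay as the last step left them, time stands still between calls to the robot, and variables do not carry over. Pictures are saved under pics/ and viewed, at most 10 in all, crops included, and the job is handed in when it is done.

Besides the shell and the picture viewer there is one more tool, called by a JSON object that holds its "api" and its "payload", one argument or row to a line. servo_tool: Moves the arm, as the interface text tells. Its arguments: {"type":"object","properties":{"plan":{"type":"array","items":{"type":"object","properties":{"xyz":{"type":"array","items":{"type":"number"}},"twist":{"type":"array","items":{"type":"number"}},"jaw":{"type":"number"}}}},"newtons":{"type":"number"}},"required":["plan"]}

```bash
mkdir -p pics; ls
python3 - <<'E'
from cell import env
import cv2
o=env.get_obs();print(o)
for n in("top","side"):
    c=env.read_camera(n);cv2.imwrite(f"pics/{n}0.png",c["img"][:,:,::-1]);print(c["camera_matrix"],c["k1"],c["R"],c["t"])
E
```

```text
pics
{'time_s': 0.0, 'qpos': array([-63.53577553,  18.43865283,  -4.01484929,  83.17436194,
         1.29291981,  78.54154818,  -3.26088647]), 'joint_velocities': array([ 0.01855983, -0.07735738, -0.15897789,  0.15535188,  0.01090715,
       -0.00465188, -0.09394938]), 'effort': array([ 8.31071811e-04, -4.91294646e+01, -4.03444497e-01, -3.12522268e+01,
       -6.39612903e-02,  4.38763504e-02,  1.89925127e-04]), 'tool_pos': array([0.28137214, 0.58571335, 0.40367043]), 'tool_rot': array([-1.79890562e+02,  3.96686289e-03,  1.54343568e+02]), 'force': array([-0.03891166, -0.15272101, -0.08144614]), 'wrist_torque': array([-0.00523399, -0.03050612,  0.00345137]), 'grasp_force': 0.0, 'grip_width': 0.0866981808316797}
[[436.41915031   0.         284.16993096]
 [  0.         436.41915031 210.86581564]
 [  0.           0.           1.        ]] -0.014835979484690433 [[-0.01202028 -0.99992316  0.00303105]
 [-0.97948407  0.01116465 -0.20121209]
 [ 0.20116279 -0.00538749 -0.97954301]] [-0.04174788  0.58869907  0.95192361]
[[492.22478333   0.         277.03215542]
 [  0.         492.22478333 224.33340622]
 [  0.           0.           1.        ]] 0.04399552136453787 [[ 0.84983102 -0.52705132  0.00203716]
 [-0.35821973 -0.58042923 -0.7312869 ]
 [ 0.38660816  0.62074054 -0.68206694]] [-0.50170069  0.22095499  0.86181149]
```

View pics/top0.png

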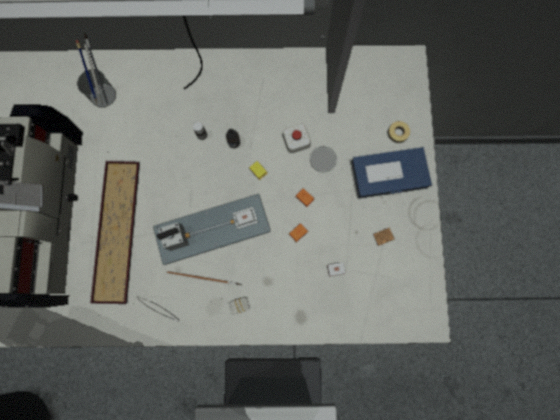

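View pics/side0.png

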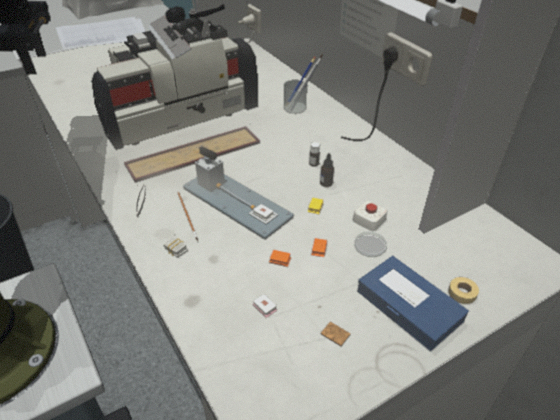

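The top view shows these candidates:
- **Upper block:** the white piece at (336,269). The orange and yellow ones at (305,197), (299,232) and (258,170) are excluded by colour, and the white box with a red knob at (297,137) is too large.
- **Cork sheet:** the brown plate at (384,237). The long framed board at (115,230) is far too large.
- **Holder:** it spans (155–270, 195–263), with the pump at (172,235) and the lower block in the nest at (243,217).

The side view agrees: upper block at (265,305), cork at (336,333). I'll confirm with one enlarged crop.

```bash
cat > h.py <<'E'
import numpy as np,cv2
from scipy.optimize import brentq
def ray(c,uv):
    K=c["camera_matrix"];d=np.array([(uv[0]-K[0,2])/K[0,0],(uv[1]-K[1,2])/K[1,1]]);r=np.linalg.norm(d)
    s=r
    for _ in range(20): s=r/(1+c["k1"]*s*s)
    d=d*(s/r) if r>0 else d
    return -c["R"].T@c["t"], c["R"].T@np.array([d[0],d[1],1])
def plane(c,uv,z):
    o,d=ray(c,uv);return (o+d*(z-o[2])/d[2])[:2]
def proj(c,X):
    p=c["R"]@np.asarray(X)+c["t"];d=p[:2]/p[2];d=d*(1+c["k1"]*d@d);K=c["camera_matrix"]
    return np.array([K[0,0]*d[0]+K[0,2],K[1,1]*d[1]+K[1,2]])
def tri(ca,ua,cb,ub):
    A=[];b=[]
    for c,u in((ca,ua),(cb,ub)):
        o,d=ray(c,u);d/=np.linalg.norm(d);P=np.eye(3)-np.outer(d,d);A.append(P);b.append(P@o)
    return np.linalg.lstsq(np.vstack(A),np.hstack(b),rcond=None)[0]
E
python3 - <<'E'
import cv2,numpy as np
t=cv2.imread("pics/top0.png");s=cv2.imread("pics/side0.png")
def cr(i,x,y,w,h): return cv2.resize(i[y:y+h,x:x+w],(400,300),interpolation=cv2.INTER_CUBIC)
cv2.imwrite("pics/crop1.png",np.vstack([np.hstack([cr(t,320,215,80,60),cr(t,145,190,128,76)]),np.hstack([cr(s,245,285,120,65),cr(s,180,145,120,90)])]))
E
```

```text
(no output)
```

View pics/crop1.png

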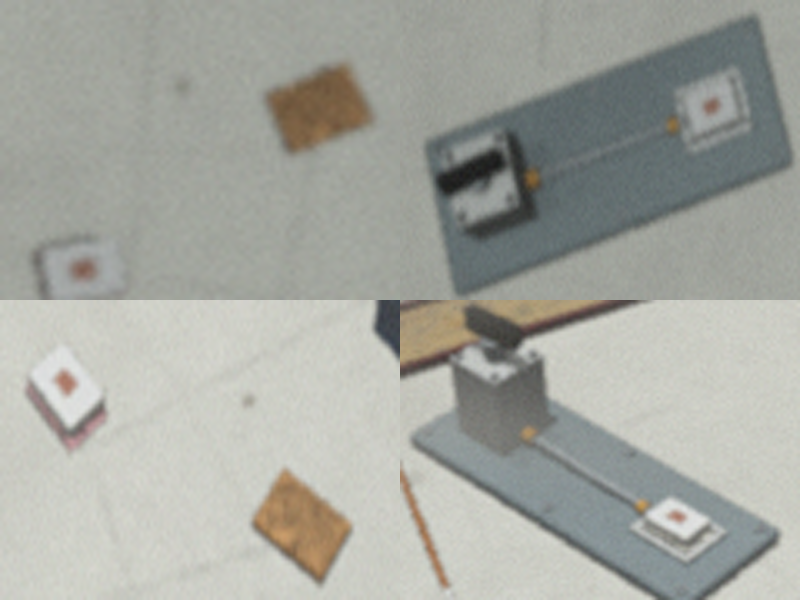

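The crop confirms it: the white wax block on a pink cassette is the upper block, the plain brown plate is the cork, and the white block sits in the nest on the grey plate. Next I measure them.

```bash
cat > meas.py <<'E'
from h import *
import sys
from cell import env
def mean(n,k=4):
    c=env.read_camera(n);a=[c["img"].astype(float)]+[env.read_camera(n)["img"].astype(float) for _ in range(k-1)]
    c["img"]=np.mean(a,0);return c
def rect(c,mask,x,y,w,h,z,open_=0):
    S=4
    # largest contour in the window, points cast to plane z, min-area rect there (mm)
    m=np.zeros(mask.shape,np.uint8);m[y:y+h,x:x+w]=mask[y:y+h,x:x+w]
    cs=cv2.findContours(m,cv2.RETR_EXTERNAL,cv2.CHAIN_APPROX_NONE)[0]
    k=max(cs,key=cv2.contourArea)
    P=np.array([plane(c,p[0],z) for p in k])*1000
    (cx,cy),(a,b),t=cv2.minAreaRect(P.astype(np.float32))
    if a<b:a,b,t=b,a,t+90
    M=cv2.moments(P.astype(np.float32))
    return np.round([cx,cy,a,b,(t+90)%180-90,M['m10']/M['m00'],M['m01']/M['m00']],1)
def up(c,x,y,w,h,S=4):
    # upscaled float window; pixel (i,j) in it -> full coords
    return cv2.resize(c["img"][y:y+h,x:x+w].astype(np.float32),None,fx=S,fy=S,interpolation=cv2.INTER_CUBIC)
def urect(c,f,x,y,w,h,z,S=4):
    I=up(c,x,y,w,h,S);m=f(I).astype(np.uint8)
    k=max(cv2.findContours(m,cv2.RETR_EXTERNAL,cv2.CHAIN_APPROX_NONE)[0],key=cv2.contourArea)
    P=np.array([plane(c,((p[0][0]+.5)/S-.5+x,(p[0][1]+.5)/S-.5+y),z) for p in k])*1000
    (cx,cy),(a,b),t=cv2.minAreaRect(P.astype(np.float32))
    if a<b:a,b,t=b,a,t+90
    M=cv2.moments(P.astype(np.float32))
    return np.round([cx,cy,a,b,(t+90)%180-90,M['m10']/M['m00'],M['m01']/M['m00']],1)
E
python3 - <<'E'
from meas import *
t=mean("top");s=mean("side")
np.savez("v.npz",t=t["img"],s=s["img"])
brown=lambda I:(I[...,0]-I[...,2])>35
print("cork top",urect(t,brown,365,222,40,32,.005),"side",urect(s,brown,315,317,42,34,.005))
red=lambda I:(I[...,0]-I[...,1])>25
for n,c,w1,w2 in(("t",t,(325,260,22,18),(230,207,28,20)),("s",s,(250,294,30,18),(248,202,30,18))):
    for nm,w,z in(("up",w1,.014),("low",w2,.026)):
        I=up(c,*w);g=I.min(2);v=I[...,0]-I[...,1]
        print(n,nm,"red",urect(c,red,*w,z), "whites",np.percentile(g,[5,50,90,99]).round())
d=t["img"][100:110,250:260].mean((0,1));p=t["img"][222:226,200:204].mean((0,1));print("desk",d,"plate",p)
plate=lambda I:(I.max(2)<150)
print("plate",urect(t,lambda I:(np.linalg.norm(I-p,axis=2)<35),140,185,140,90,.012))
print("side plate",urect(s,lambda I:(np.linalg.norm(I-s["img"][196:199,228:231].mean((0,1)),axis=2)<35),175,150,125,95,.012))
E
```

```text
cork top [ 533.8 -288.7   41.7   30.   -69.4  534.  -288.6] side [ 532.9 -289.9   44.    32.9  -68.8  533.  -289.8]
t up red [ 457.1 -170.6    5.9    4.1   89.3  457.  -170.5] whites [119. 152. 163. 166.]
t low red [582.5  47.1   6.    4.3  89.4 582.5  46.9] whites [ 95. 126. 161. 165.]
s up red [ 456.6 -170.4   10.6    7.8  -78.6  456.5 -170.5] whites [125. 197. 220. 223.]
s low red [581.6  46.1   9.5   7.3 -68.3 581.4  46. ] whites [118. 143. 214. 222.]
desk [156.18   159.3925 152.03  ] plate [ 95.203125 105.921875 107.96875 ]
plate [556.5 127.1 269.5 101.3 -73.  556.5 127. ]
side plate [554.9 139.9 331.4 185.1  86.7 555.5 104.6]
```

Run:
```python
from meas import *
v=np.load("v.npz");t=env.read_camera("top");s=env.read_camera("side");t["img"]=v["t"];s["img"]=v["s"]
for th in(204,208,212):
    f=lambda I:I.min(2)>th
    print(th,"up s",urect(s,f,248,292,34,26,.014),"low s",urect(s,f,248,202,30,18,.026))
for th in(158,160):
    print(th,"up t",urect(t,lambda I:cv2.GaussianBlur(I,(0,0),2).min(2)>th,325,260,22,18,.014))
print("handle t",[urect(t,lambda I:I.max(2)<k,155,222,35,24,.110) for k in(50,60,70)])
print("handle s",urect(s,lambda I:I.max(2)<70,195,143,28,20,.110))
for n,X in(("bore",(.5317,.2083,.077)),("handletop",(.5317,.2083,.110))): print(n,proj(t,X),proj(s,X))
o=env.get_obs();print(o["time_s"],o["tool_pos"],o["tool_rot"])
```

```text
204 up s [ 456.7 -170.5   36.3   25.3  -80.7  456.4 -170.8] low s [580.7  45.   34.   23.3 -71.8 580.7  45. ]
208 up s [ 456.6 -170.7   35.4   24.6  -80.3  456.3 -170.9] low s [580.7  45.2  33.6  22.6 -71.4 580.7  45. ]
212 up s [ 456.3 -170.9   34.9   23.8  -80.1  456.3 -171.1] low s [580.7  45.1  32.8  21.9 -71.4 580.7  45. ]
158 up t [ 457.7 -171.3   33.1   23.5  -78.5  457.3 -171.3]
160 up t [ 457.3 -170.8   31.7   21.5  -78.   456.8 -171.3]
handle t [array([530.8, 206.8,  45.1,  10.8, -70.8, 531. , 207.1]), array([530.8, 206.6,  46.4,  12.6, -69.9, 531. , 207. ]), array([530.8, 206.7,  48.1,  14. , -71.7, 530.9, 207.1])]
handle s [530.4 181.3  25.5  19.  -78.7 529.2 179.2]
bore [170.47335594 235.15919084] [208.31692582 161.11222887]
handletop [166.65780293 232.93735792] [206.94438324 149.21166277]
0.6 [0.28148434 0.58590046 0.40479296] [1.79994751e+02 2.94420910e-03 1.54340241e+02]
```

Measurements (world frame, mm):

| Item | Position | Long axis |
|---|---|---|
| Cork sheet | (533.5, −289) | −69° |
| Upper block | (457, −171) | −80° |
| Lower block | (581.3, 45.7) | −72° |
| Pump axis | (531.5, 207.5) | handle −71.5° |

I start by swinging out, keeping clear of the machine on the left.

{"api": "servo_tool", "payload": {
  "plan": [
    {"xyz": [-1.5,-2.5,0],"twist": [0,0,4],"jaw": 0.2},
    {"xyz": [-3.5,-5.5,0],"twist": [0,0,8.5],"jaw": 0.2},
    {"xyz": [-5.5,-8.5,0],"twist": [0,0,13],"jaw": 0.2},
    {"xyz": [-7.5,-11.5,0],"twist": [0,0,17.5],"jaw": 0.2},
    {"xyz": [-9.5,-14.5,0],"twist": [0,0,22],"jaw": 0.2},
    {"xyz": [-11.5,-17.5,0],"twist": [0,0,26.5],"jaw": 0.2},
    {"xyz": [-13.5,-20.5,0],"twist": [0,0,31],"jaw": 0.2},
    {"xyz": [-16.5,-22.7,0],"twist": [0,0,35],"jaw": 0.2},
    {"xyz": [-19.7,-24.9,0],"twist": [0,0,39],"jaw": 0.2},
    {"xyz": [-23,-27,0],"twist": [0,0,43.3],"jaw": 0.2}
  ]
}}

```text
time_s: 1.43
tool_pos: [0.3719, 0.2412, 0.4053]
tool_rot: [179.9, -0.0, 110.9]
force: [1.7, 0.8, -0.6]
grip_width: 0.0696
grasp_force: 0.0
```

{"api": "servo_tool", "payload": {
  "plan": [
    {"xyz": [-3.5,0.5,0],"twist": [0,0,0],"jaw": 0.2},
    {"xyz": [-7,1,0],"twist": [0,0,0],"jaw": 0.2},
    {"xyz": [-10.5,1.5,0],"twist": [0,0,0],"jaw": 0.2},
    {"xyz": [-14,2,0],"twist": [0,0,0],"jaw": 0.2},
    {"xyz": [-17.6,1.5,1],"twist": [0,0,0],"jaw": 0.2},
    {"xyz": [-21.2,1,2],"twist": [0,0,0],"jaw": 0.2},
    {"xyz": [-24.8,0.5,3],"twist": [0,0,0],"jaw": 0.2},
    {"xyz": [-28.4,0,4],"twist": [0,0,0],"jaw": 0.2},
    {"xyz": [-32,-0.5,5],"twist": [0,0,0],"jaw": 0.2},
    {"xyz": [-35.5,-1,6],"twist": [0,0,0],"jaw": 0.2}
  ]
}}

```text
time_s: 2.27
tool_pos: [0.49, -0.094, 0.3448]
tool_rot: [179.9, 0.0, 111.0]
force: [1.3, 2.1, -1.3]
grip_width: 0.07
grasp_force: 0.0
```

```bash
cat > go.py <<'E'
# go.py x y z yaw [frame pose]: shift in tool axes (cm) and twist about tool z from the measured pose
import sys,numpy as np
from scipy.spatial.transform import Rotation as Ro
from cell import env
x,y,z,w=map(float,sys.argv[1:5]);o=env.get_obs()
R=Ro.from_euler("xyz",o["tool_rot"],degrees=True);T=Ro.from_euler("xyz",[180,0,w],degrees=True)
print(o["time_s"],o["tool_pos"].round(4),o["tool_rot"].round(2),"shift",(R.inv().apply(np.array([x,y,z])-o["tool_pos"])*100).round(2),"twist",(R.inv()*T).as_rotvec(degrees=True).round(2))
E
python3 go.py .5335 -.289 .25 111
```

```text
2.2667 [ 0.49   -0.094   0.3448] [1.7990e+02 1.0000e-02 1.1104e+02] shift [-19.76  -2.96   9.48] twist [0.1  0.01 0.04]
```

{"api": "servo_tool", "payload": {
  "plan": [
    {"xyz": [-3.3,-0.5,1.6],"twist": [0,0,0],"jaw": 0.2},
    {"xyz": [-6.6,-1,3.2],"twist": [0,0,0],"jaw": 0.2},
    {"xyz": [-9.9,-1.5,4.8],"twist": [0,0,0],"jaw": 0.2},
    {"xyz": [-13.2,-2,6.4],"twist": [0,0,0],"jaw": 0.2},
    {"xyz": [-16.5,-2.5,8],"twist": [0,0,0],"jaw": 0.2},
    {"xyz": [-18.8,-2.9,9],"twist": [0,0,0],"jaw": 0.2},
    {"xyz": [-19.8,-3,9.5],"twist": [0,0,0],"jaw": 0.2},
    {"xyz": [-19.8,-3,11],"twist": [0,0,0],"jaw": 0.2},
    {"xyz": [-19.8,-3,12],"twist": [0,0,0],"jaw": 0.2},
    {"xyz": [-19.8,-3,12],"twist": [0,0,0],"jaw": 0.2}
  ]
}}

```text
time_s: 3.1
tool_pos: [0.5326, -0.2859, 0.2226]
tool_rot: [-179.9, -0.2, 111.1]
force: [-1.0, 0.6, -0.4]
grip_width: 0.0693
grasp_force: 0.0
```

```bash
python3 go.py .5335 -.289 .185 111
python3 - <<'E'
from cell import env
import cv2
a=env.read_camera("top")["img"][180:280,300:440];b=env.read_camera("side")["img"][240:390,230:440]
import numpy as np
cv2.imwrite("pics/c2.png",np.hstack([cv2.resize(a,(420,300)),cv2.resize(b,(380,300))])[:,:,::-1])
E
```

```text
3.1 [ 0.5326 -0.2859  0.2226] [-179.87   -0.2   111.11] shift [-0.34 -0.02  3.76] twist [-0.13 -0.2   0.11]
```

View pics/c2.png

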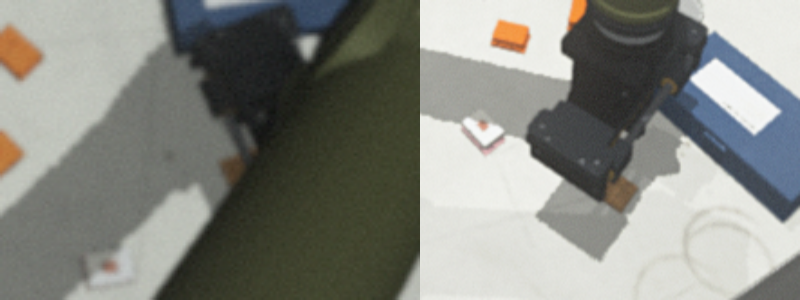

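The gripper stands over the cork, fingers straddling it (side crop around (620,190)), and the body is above the level of the blue box. I descend slowly.

{"api": "servo_tool", "payload": {
  "plan": [
    {"xyz": [-0.2,0,0.8],"twist": [0,0,0],"jaw": 0.2},
    {"xyz": [-0.2,0,1.6],"twist": [0,0,0],"jaw": 0.2},
    {"xyz": [-0.2,0,2.4],"twist": [0,0,0],"jaw": 0.2},
    {"xyz": [-0.2,0,3.0],"twist": [0,0,0],"jaw": 0.2},
    {"xyz": [-0.2,0,3.4],"twist": [0,0,0],"jaw": 0.2},
    {"xyz": [-0.2,0,3.6],"twist": [0,0,0],"jaw": 0.2},
    {"xyz": [-0.2,0,3.6],"twist": [0,0,0],"jaw": 0.2},
    {"xyz": [-0.2,0,3.6],"twist": [0,0,0],"jaw": 0.2}
  ]
}}

```text
time_s: 3.87
tool_pos: [0.5339, -0.2895, 0.1888]
tool_rot: [180.0, 0.0, 111.0]
force: [-0.2, -0.4, -0.0]
grip_width: 0.0696
grasp_force: 0.0
```

```bash
python3 go.py .5335 -.289 .184 111
```

```text
3.8667 [ 0.5339 -0.2895  0.1888] [1.8000e+02 1.0000e-02 1.1104e+02] shift [ 0.06 -0.02  0.48] twist [0.   0.01 0.04]
```

{"api": "servo_tool", "payload": {
  "plan": [
    {"xyz": [0,0,0.2],"twist": [0,0,0],"jaw": 0.2},
    {"xyz": [0,0,0.45],"twist": [0,0,0],"jaw": 0.2},
    {"xyz": [0,0,0.45],"twist": [0,0,0],"jaw": 0.45},
    {"xyz": [0,0,0.45],"twist": [0,0,0],"jaw": 0.6},
    {"xyz": [0,0,0.45],"twist": [0,0,0],"jaw": 1},
    {"xyz": [0,0,0.45],"twist": [0,0,0],"jaw": 1},
    {"xyz": [0,0,0.45],"twist": [0,0,0],"jaw": 1},
    {"xyz": [0,0,0.45],"twist": [0,0,0],"jaw": 1},
    {"xyz": [0,0,0.45],"twist": [0,0,0],"jaw": 1}
  ],
  "newtons": 12
}}

```text
time_s: 4.62
tool_pos: [0.5339, -0.2894, 0.1843]
tool_rot: [180.0, 0.0, 111.0]
force: [0.2, -0.2, 0.8]
grip_width: 0.0315
grasp_force: 12.0
```

{"api": "servo_tool", "payload": {
  "plan": [
    {"xyz": [0,0,-0.7],"twist": [0,0,0],"jaw": 1},
    {"xyz": [0,0,-2.2],"twist": [0,0,0],"jaw": 1},
    {"xyz": [0,0,-4.2],"twist": [0,0,0],"jaw": 1},
    {"xyz": [1.5,0.8,-6.2],"twist": [0,0,0],"jaw": 1},
    {"xyz": [4,2.2,-7.5],"twist": [0,0,0.5],"jaw": 1},
    {"xyz": [7.2,4,-8],"twist": [0,0,1],"jaw": 1},
    {"xyz": [10.4,5.8,-8],"twist": [0,0,1.5],"jaw": 1},
    {"xyz": [13.6,7.6,-8],"twist": [0,0,2],"jaw": 1},
    {"xyz": [16.8,9.4,-8],"twist": [0,0,2.5],"jaw": 1},
    {"xyz": [20,11.2,-8],"twist": [0,0,3],"jaw": 1}
  ]
}}

```text
time_s: 5.45
tool_pos: [0.5667, -0.0611, 0.2661]
tool_rot: [179.9, 0.0, 108.0]
force: [0.8, -0.5, 0.6]
grip_width: 0.0313
grasp_force: 12.0
```

```bash
python3 go.py .5813 .0457 .23 108
```

```text
5.45 [ 0.5667 -0.0611  0.2661] [1.7987e+02 1.0000e-02 1.0799e+02] shift [9.7  4.67 3.62] twist [ 0.13  0.01 -0.01]
```

{"api": "servo_tool", "payload": {
  "plan": [
    {"xyz": [2.5,1.2,0.5],"twist": [0,0,0],"jaw": 1},
    {"xyz": [5,2.4,1],"twist": [0,0,0],"jaw": 1},
    {"xyz": [7.5,3.6,1.5],"twist": [0,0,0],"jaw": 1},
    {"xyz": [9.2,4.5,2],"twist": [0,0,0],"jaw": 1},
    {"xyz": [9.8,4.7,2.5],"twist": [0,0,0],"jaw": 1},
    {"xyz": [9.8,4.7,2.8],"twist": [0,0,0],"jaw": 1},
    {"xyz": [9.8,4.7,2.8],"twist": [0,0,0],"jaw": 1},
    {"xyz": [9.8,4.7,2.8],"twist": [0,0,0],"jaw": 1}
  ]
}}

```text
time_s: 6.12
tool_pos: [0.5808, 0.0429, 0.2367]
tool_rot: [-180.0, 0.1, 107.9]
force: [0.1, -0.9, 0.5]
grip_width: 0.0317
grasp_force: 12.0
```

```bash
python3 go.py .5813 .0457 .2115 108
python3 - <<'E'
from cell import env
import cv2,numpy as np
from h import *
a=env.read_camera("top")["img"][150:270,160:300];s=env.read_camera("side");b=s["img"][120:260,180:340]
print(proj(s,(.5813,.0457,.026)))
cv2.imwrite("pics/c3.png",np.hstack([cv2.resize(a,(400,350)),cv2.resize(b,(400,350))])[:,:,::-1])
E
```

```text
6.1167 [0.5808 0.0429 0.2367] [-1.7999e+02  6.0000e-02  1.0788e+02] shift [0.25 0.14 2.52] twist [-0.01  0.06 -0.12]
[262.79739855 209.60960303]
```

View pics/c3.png

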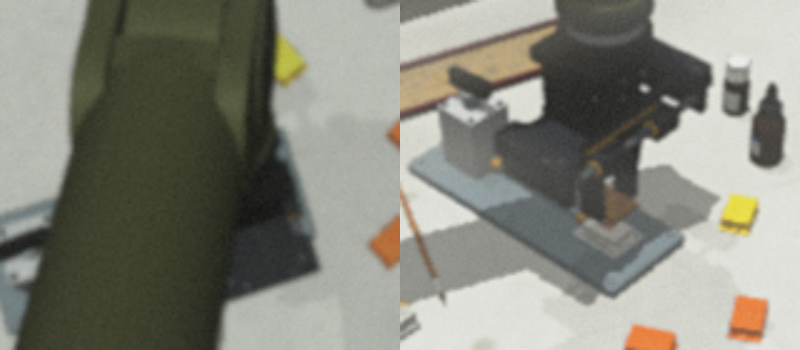

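The cork is held above the lower block (side crop, cork at (615,205), block at (610,235)). I correct by about 3 mm and lower it.

{"api": "servo_tool", "payload": {
  "plan": [
    {"xyz": [0.15,0.1,0.5],"twist": [0,0,0],"jaw": 1},
    {"xyz": [0.22,0.13,1.1],"twist": [0,0,0],"jaw": 1},
    {"xyz": [0.22,0.13,1.6],"twist": [0,0,0],"jaw": 1},
    {"xyz": [0.22,0.13,2.0],"twist": [0,0,0],"jaw": 1},
    {"xyz": [0.22,0.13,2.3],"twist": [0,0,0],"jaw": 1},
    {"xyz": [0.22,0.13,2.4],"twist": [0,0,0],"jaw": 1},
    {"xyz": [0.22,0.13,2.4],"twist": [0,0,0],"jaw": 1},
    {"xyz": [0.22,0.13,2.4],"twist": [0,0,0],"jaw": 1}
  ]
}}

```text
time_s: 6.88
tool_pos: [0.5815, 0.0477, 0.2123]
tool_rot: [180.0, 0.0, 108.0]
force: [0.2, 0.8, 0.1]
grip_width: 0.0315
grasp_force: 12.0
```

```bash
python3 go.py .5813 .0457 .2107 108;python3 -c "from cell import env;print(env.get_obs()['force'])"
```

```text
6.8833 [0.5815 0.0477 0.2123] [179.99   0.   108.04] shift [-0.18 -0.08  0.16] twist [0.01 0.   0.04]
[0.2474157  0.76028409 0.13607742]
```

{"api": "servo_tool", "payload": {
  "plan": [
    {"xyz": [-0.17,-0.08,0.05],"twist": [0,0,0],"jaw": 1},
    {"xyz": [-0.17,-0.08,0.16],"twist": [0,0,0],"jaw": 1},
    {"xyz": [-0.17,-0.08,0.16],"twist": [0,0,0],"jaw": 1},
    {"xyz": [-0.17,-0.08,0.16],"twist": [0,0,0],"jaw": 0.58},
    {"xyz": [-0.17,-0.08,0.16],"twist": [0,0,0],"jaw": 0.5},
    {"xyz": [-0.17,-0.08,0.16],"twist": [0,0,0],"jaw": 0.4},
    {"xyz": [-0.17,-0.08,0.16],"twist": [0,0,0],"jaw": 0.3},
    {"xyz": [-0.17,-0.08,0.16],"twist": [0,0,0],"jaw": 0.2},
    {"xyz": [-0.17,-0.08,-0.8],"twist": [0,0,0],"jaw": 0.2},
    {"xyz": [-0.17,-0.08,-2.5],"twist": [0,0,0],"jaw": 0.2}
  ]
}}

```text
time_s: 7.72
tool_pos: [0.5803, 0.0459, 0.2362]
tool_rot: [-179.8, -0.0, 108.0]
force: [-0.9, -0.5, 0.2]
grip_width: 0.0659
grasp_force: 0.0
```

{"api": "servo_tool", "payload": {
  "plan": [
    {"xyz": [0,0,-2],"twist": [0,0,0],"jaw": 0.2},
    {"xyz": [-1.5,-1.6,-3.5],"twist": [0,0,1],"jaw": 0.2},
    {"xyz": [-4.1,-4.5,-4],"twist": [0,0,2],"jaw": 0.2},
    {"xyz": [-6.7,-7.4,-4],"twist": [0,0,3],"jaw": 0.2},
    {"xyz": [-9.3,-10.3,-4],"twist": [0,0,4],"jaw": 0.2},
    {"xyz": [-11.9,-13.2,-3],"twist": [0,0,5],"jaw": 0.2},
    {"xyz": [-14.5,-16.1,-2],"twist": [0,0,6],"jaw": 0.2},
    {"xyz": [-16.4,-18,-1],"twist": [0,0,7],"jaw": 0.2},
    {"xyz": [-16.8,-18.5,0],"twist": [0,0,7.5],"jaw": 0.2},
    {"xyz": [-16.8,-18.5,0],"twist": [0,0,7.5],"jaw": 0.2}
  ]
}}

```text
time_s: 8.55
tool_pos: [0.4555, -0.173, 0.2364]
tool_rot: [-179.9, -0.1, 100.2]
force: [-0.3, 0.0, -0.3]
grip_width: 0.0696
grasp_force: 0.0
```

```bash
python3 - <<'E'
from meas import *
t=mean("top",3);s=mean("side",2)
b=lambda I:(I[...,0]-I[...,2])>35
for c,w in((t,(225,197,38,36)),(s,(244,190,40,34))):
    try: print("cork",urect(c,b,*w,.031))
    except Exception as e: print(e)
cv2.imwrite("pics/c4.png",np.hstack([cv2.resize(t["img"][170:290,160:380],(440,240)),cv2.resize(s["img"][180:330,220:380],(256,240))])[:,:,::-1])
E
python3 go.py .457 -.171 .186 100.5
```

```text
cork [581.1  45.9  42.5  31.1 -71.7 581.1  45.9]
max() iterable argument is empty
8.8 [ 0.4587 -0.1697  0.2379] [1.7992e+02 1.0000e-02 1.0073e+02] shift [-0.09 -0.19  5.19] twist [0.08 0.01 0.23][ WARN:0@4.012] global loadsave.cpp:1063 imwrite_ Unsupported depth image for selected encoder is fallbacked to CV_8U.
```

View pics/c4.png

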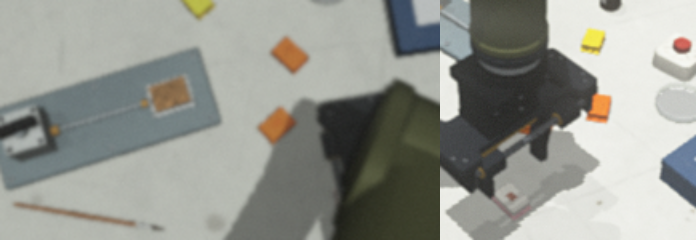

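The cork lies squarely in the nest at (168,95) in the left crop; measured (581.1, 45.9), −71.7°. The fingers straddle the upper block (right crop (510,197)), so I descend.

{"api": "servo_tool", "payload": {
  "plan": [
    {"xyz": [-0.1,-0.15,1],"twist": [0,0,0],"jaw": 0.2},
    {"xyz": [-0.1,-0.15,2.3],"twist": [0,0,0],"jaw": 0.2},
    {"xyz": [-0.1,-0.15,3.6],"twist": [0,0,0],"jaw": 0.2},
    {"xyz": [-0.1,-0.15,4.5],"twist": [0,0,0],"jaw": 0.2},
    {"xyz": [-0.1,-0.15,5],"twist": [0,0,0],"jaw": 0.3},
    {"xyz": [-0.1,-0.15,5],"twist": [0,0,0],"jaw": 0.5},
    {"xyz": [-0.1,-0.15,5],"twist": [0,0,0],"jaw": 0.6},
    {"xyz": [-0.1,-0.15,5],"twist": [0,0,0],"jaw": 1},
    {"xyz": [-0.1,-0.15,5],"twist": [0,0,0],"jaw": 1},
    {"xyz": [-0.1,-0.15,5],"twist": [0,0,0],"jaw": 1}
  ]
}}

```text
time_s: 9.63
tool_pos: [0.4564, -0.1725, 0.1878]
tool_rot: [179.9, 0.0, 100.5]
force: [0.3, -0.4, 0.3]
grip_width: 0.0375
grasp_force: 0.0
```

{"api": "servo_tool", "payload": {
  "plan": [
    {"xyz": [0,0,0],"twist": [0,0,0],"jaw": 1},
    {"xyz": [0,0,0],"twist": [0,0,0],"jaw": 1}
  ]
}}

```text
time_s: 9.8
tool_pos: [0.4562, -0.1725, 0.1876]
tool_rot: [180.0, -0.0, 100.5]
force: [0.0, -0.1, 1.6]
grip_width: 0.0272
grasp_force: 12.0
```

```bash
python3 go.py .5811 .0459 .26 108
```

```text
9.8 [ 0.4562 -0.1725  0.1876] [179.95  -0.   100.54] shift [19.18 16.28 -7.23] twist [ 0.05  0.   -7.46]
```

{"api": "servo_tool", "payload": {
  "plan": [
    {"xyz": [0,0,-1],"twist": [0,0,0],"jaw": 1},
    {"xyz": [0,0,-3],"twist": [0,0,0],"jaw": 1},
    {"xyz": [1,0.8,-5.5],"twist": [0,0,0],"jaw": 1},
    {"xyz": [3.5,3,-7],"twist": [0,0,-1.2],"jaw": 1},
    {"xyz": [6.4,5.4,-7.2],"twist": [0,0,-2.5],"jaw": 1},
    {"xyz": [9.3,7.8,-7.2],"twist": [0,0,-3.8],"jaw": 1},
    {"xyz": [12.2,10.3,-7.2],"twist": [0,0,-5],"jaw": 1},
    {"xyz": [15.1,12.8,-7.2],"twist": [0,0,-6.2],"jaw": 1},
    {"xyz": [17.6,15,-7.2],"twist": [0,0,-7.5],"jaw": 1},
    {"xyz": [19,16.3,-7.2],"twist": [0,0,-7.5],"jaw": 1}
  ]
}}

```text
time_s: 10.63
tool_pos: [0.5829, 0.0491, 0.26]
tool_rot: [179.9, -0.1, 108.4]
force: [0.5, -0.8, -0.8]
grip_width: 0.0269
grasp_force: 12.0
```

{"api": "servo_tool", "payload": {
  "plan": [
    {"xyz": [0,0,0.8],"twist": [0,0,0],"jaw": 1},
    {"xyz": [0,0,1.6],"twist": [0,0,0],"jaw": 1},
    {"xyz": [0,0,2.2],"twist": [0,0,0],"jaw": 1},
    {"xyz": [0,0,2.4],"twist": [0,0,0],"jaw": 1},
    {"xyz": [0,0,2.4],"twist": [0,0,0],"jaw": 1},
    {"xyz": [0,0,2.4],"twist": [0,0,0],"jaw": 1}
  ]
}}

```text
time_s: 11.13
tool_pos: [0.5812, 0.043, 0.2353]
tool_rot: [-180.0, 0.0, 107.9]
force: [0.3, 0.8, 0.0]
grip_width: 0.0269
grasp_force: 12.0
```

```bash
python3 go.py .5816 .0445 .2190 108
```

```text
11.1333 [0.5812 0.043  0.2353] [-179.98    0.    107.93] shift [0.13 0.09 1.63] twist [-0.02  0.   -0.07]
```

{"api": "servo_tool", "payload": {
  "plan": [
    {"xyz": [0.1,0.05,0.5],"twist": [0,0,0],"jaw": 1},
    {"xyz": [0.1,0.05,0.9],"twist": [0,0,0],"jaw": 1},
    {"xyz": [0.1,0.05,1.2],"twist": [0,0,0],"jaw": 1},
    {"xyz": [0.1,0.05,1.4],"twist": [0,0,0],"jaw": 1},
    {"xyz": [0.1,0.05,1.4],"twist": [0,0,0],"jaw": 1},
    {"xyz": [0.1,0.05,1.4],"twist": [0,0,0],"jaw": 1}
  ]
}}

```text
time_s: 11.63
tool_pos: [0.5817, 0.0453, 0.2211]
tool_rot: [-180.0, 0.0, 108.0]
force: [0.1, -0.2, 0.2]
grip_width: 0.027
grasp_force: 12.0
```

```bash
python3 go.py .5816 .0445 .2190 108
```

```text
11.6333 [0.5817 0.0453 0.2211] [-179.98    0.    108.04] shift [-0.07 -0.03  0.21] twist [-0.02  0.    0.04]
```

{"api": "servo_tool", "payload": {
  "plan": [
    {"xyz": [-0.06,-0.03,0.1],"twist": [0,0,0],"jaw": 1},
    {"xyz": [-0.06,-0.03,0.2],"twist": [0,0,0],"jaw": 1},
    {"xyz": [-0.06,-0.03,0.2],"twist": [0,0,0],"jaw": 1},
    {"xyz": [-0.06,-0.03,0.2],"twist": [0,0,0],"jaw": 0.63},
    {"xyz": [-0.06,-0.03,0.2],"twist": [0,0,0],"jaw": 0.55},
    {"xyz": [-0.06,-0.03,0.2],"twist": [0,0,0],"jaw": 0.45},
    {"xyz": [-0.06,-0.03,0.2],"twist": [0,0,0],"jaw": 0.35},
    {"xyz": [-0.06,-0.03,0.2],"twist": [0,0,0],"jaw": 0.2},
    {"xyz": [-0.06,-0.03,-0.5],"twist": [0,0,0],"jaw": 0.2},
    {"xyz": [-0.06,-0.03,-2],"twist": [0,0,0],"jaw": 0.2}
  ]
}}

```text
time_s: 12.47
tool_pos: [0.5807, 0.0446, 0.2401]
tool_rot: [-179.8, -0.0, 108.0]
force: [-0.4, 0.7, -0.2]
grip_width: 0.0642
grasp_force: 0.0
```

```bash
python3 go.py .5311 .2073 .32 108.3
```

```text
12.4667 [0.5807 0.0446 0.2401] [-1.7979e+02 -1.0000e-02  1.0804e+02] shift [17.    0.29 -7.99] twist [-0.21 -0.01 -0.26]
```

{"api": "servo_tool", "payload": {
  "plan": [
    {"xyz": [0,0,-2],"twist": [0,0,0],"jaw": 0.2},
    {"xyz": [0,0,-5],"twist": [0,0,0],"jaw": 0.2},
    {"xyz": [0.5,0.05,-8],"twist": [0,0,0],"jaw": 0.2},
    {"xyz": [3,0.1,-8],"twist": [0,0,-0.1],"jaw": 0.2},
    {"xyz": [6,0.15,-8],"twist": [0,0,-0.1],"jaw": 0.2},
    {"xyz": [9,0.2,-8],"twist": [0,0,-0.2],"jaw": 0.2},
    {"xyz": [12,0.25,-8],"twist": [0,0,-0.2],"jaw": 0.2},
    {"xyz": [15,0.3,-8],"twist": [0,0,-0.3],"jaw": 0.2},
    {"xyz": [16.6,0.3,-8],"twist": [0,0,-0.3],"jaw": 0.2},
    {"xyz": [17,0.3,-8],"twist": [0,0,-0.3],"jaw": 0.2}
  ]
}}

```text
time_s: 13.3
tool_pos: [0.5304, 0.2113, 0.3217]
tool_rot: [180.0, -0.1, 108.7]
force: [0.0, 1.7, -0.1]
grip_width: 0.0694
grasp_force: 0.0
```

```bash
python3 - <<'E'
from meas import *
t=mean("top",3);s=mean("side",3)
for n,c,w in(("t",t,(228,200,34,32)),("s",s,(240,185,46,42))):
    try:
        print(n,"red",urect(c,lambda I:(I[...,0]-I[...,1]>25)&(I[...,2]>75),*w,.045))
        if n=="s":
            for th in(200,208): print("white",urect(c,lambda I:I.min(2)>th,*w,.045))
    except Exception as e: print(n,e)
cv2.imwrite("pics/c5.png",np.hstack([cv2.resize(t["img"][180:280,140:290],(360,240)),cv2.resize(s["img"][110:250,170:330],(400,350))[:240*1] if 0 else cv2.resize(s["img"][110:250,170:330],(274,240))]).astype(np.uint8)[:,:,::-1])
E
python3 go.py .5313 .2077 .2775 108.3
```

```text
t red [581.   46.5   7.1   3.8 -63.5 581.   46.5]
s red [576.5  15.8  29.3  11.9  18.5 575.6  13.5]
white [614.6  55.2  80.5  54.1  57.5 625.1  58. ]
white [580.1  44.7  33.5  22.9 -72.5 579.7  42.4]
13.6 [0.5326 0.205  0.3215] [1.7998e+02 4.0000e-02 1.0815e+02] shift [ 0.3  -0.04  4.4 ] twist [ 0.02  0.04 -0.15]
```

View pics/c5.png

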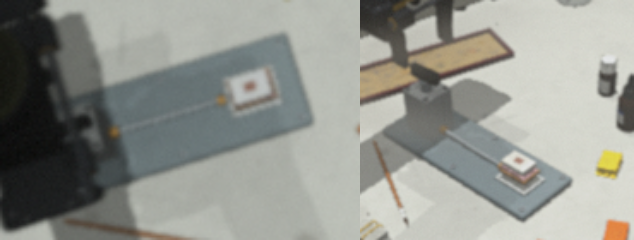

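The stack is square: the upper block's red spot (left crop (250,87)) measures (581, 46.5), angle −72.5°. The right crop shows the fingers on both sides of the handle at (425,72). I descend onto it.

{"api": "servo_tool", "payload": {
  "plan": [
    {"xyz": [0.2,0,0.6],"twist": [0,0,0],"jaw": 0.3},
    {"xyz": [0.2,0,1.4],"twist": [0,0,0],"jaw": 0.4},
    {"xyz": [0.2,0,2.2],"twist": [0,0,0],"jaw": 0.45},
    {"xyz": [0.2,0,3],"twist": [0,0,0],"jaw": 0.45},
    {"xyz": [0.2,0,3.6],"twist": [0,0,0],"jaw": 0.45},
    {"xyz": [0.2,0,4.1],"twist": [0,0,0],"jaw": 0.45},
    {"xyz": [0.2,0,4.3],"twist": [0,0,0],"jaw": 0.45},
    {"xyz": [0.2,0,4.3],"twist": [0,0,0],"jaw": 0.45},
    {"xyz": [0.2,0,4.3],"twist": [0,0,0],"jaw": 0.45}
  ]
}}

```text
time_s: 14.35
tool_pos: [0.5313, 0.2091, 0.2783]
tool_rot: [180.0, 0.0, 108.3]
force: [1.0, 0.2, -0.3]
grip_width: 0.0482
grasp_force: 0.0
```

```bash
python3 go.py .5313 .2077 .2775 108.3
python3 - <<'E'
from meas import *
s=mean("side",2);o=env.get_obs();print(o["force"],o["wrist_torque"],o["tool_pos"])
cv2.imwrite("pics/c6.png",cv2.resize(s["img"][120:200,160:270],(660,480),interpolation=cv2.INTER_CUBIC).astype(np.uint8)[:,:,::-1])
E
```

```text
14.35 [0.5313 0.2091 0.2783] [179.99   0.   108.34] shift [-0.13 -0.04  0.08] twist [0.01 0.   0.04]
[0.12201868 0.1402366  0.47123332] [-0.04707603  0.02587149  0.03789187] [0.53138576 0.20915512 0.27871564]
```

View pics/c6.png

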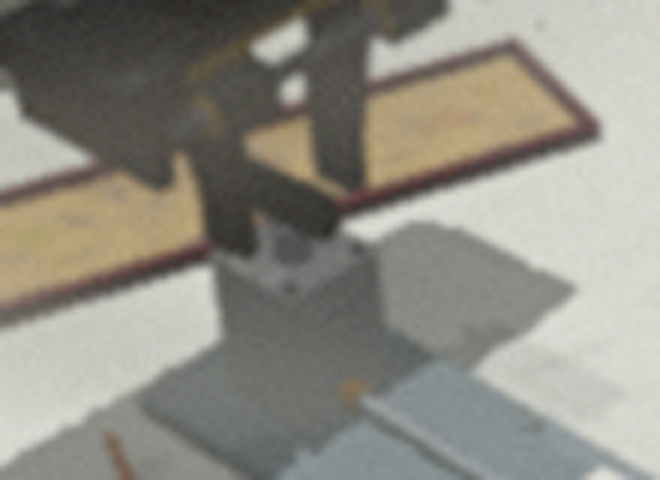

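The handle bar lies between the fingers (crop (285,195)), with the tips above the collar. I close gently and watch the side force.

{"api": "servo_tool", "payload": {
  "plan": [
    {"xyz": [-0.1,-0.03,0.05],"twist": [0,0,0],"jaw": 0.6},
    {"xyz": [-0.1,-0.03,0.05],"twist": [0,0,0],"jaw": 0.7},
    {"xyz": [-0.1,-0.03,0.05],"twist": [0,0,0],"jaw": 0.75},
    {"xyz": [-0.1,-0.03,0.05],"twist": [0,0,0],"jaw": 0.8},
    {"xyz": [-0.1,-0.03,0.05],"twist": [0,0,0],"jaw": 0.83},
    {"xyz": [-0.1,-0.03,0.05],"twist": [0,0,0],"jaw": 1},
    {"xyz": [-0.1,-0.03,0.05],"twist": [0,0,0],"jaw": 1},
    {"xyz": [-0.1,-0.03,0.05],"twist": [0,0,0],"jaw": 1},
    {"xyz": [-0.1,-0.03,0.05],"twist": [0,0,0],"jaw": 1},
    {"xyz": [-0.1,-0.03,0.05],"twist": [0,0,0],"jaw": 1}
  ],
  "newtons": 4
}}

```text
time_s: 15.28
tool_pos: [0.5315, 0.2081, 0.2779]
tool_rot: [179.9, 0.0, 108.3]
force: [2.1, 0.4, -0.8]
grip_width: 0.0121
grasp_force: 4.0
```

```bash
python3 go.py .5313 .2077 .2775 108.3
python3 - <<'E'
from cell import env
o=env.get_obs();print(o["force"],o["wrist_torque"],o["grip_width"],o["grasp_force"])
E
```

```text
15.2833 [0.5315 0.2081 0.2779] [179.94   0.   108.35] shift [-0.03 -0.03  0.04] twist [0.06 0.   0.05]
[ 2.06013527  0.36626247 -0.76759957] [ 0.01974928 -0.40577357 -0.00501195] 0.012061952616605916 3.992278464138508
```

A 2 N side force in +x. I shift 0.5 mm that way and recheck.

{"api": "servo_tool", "payload": {
  "plan": [
    {"xyz": [0,0.02,0],"twist": [0,0,0],"jaw": 1},
    {"xyz": [0,0.05,0],"twist": [0,0,0],"jaw": 1},
    {"xyz": [0,0.05,0],"twist": [0,0,0],"jaw": 1},
    {"xyz": [0,0.05,0],"twist": [0,0,0],"jaw": 1},
    {"xyz": [0,0.05,0],"twist": [0,0,0],"jaw": 1}
  ]
}}

```text
time_s: 15.7
tool_pos: [0.5317, 0.2082, 0.2779]
tool_rot: [180.0, -0.0, 108.3]
force: [1.5, 0.4, -0.5]
grip_width: 0.012
grasp_force: 4.0
```

{"api": "servo_tool", "payload": {
  "plan": [
    {"xyz": [0,0,0],"twist": [0,0,0],"jaw": 1},
    {"xyz": [0,0,0],"twist": [0,0,0],"jaw": 1}
  ],
  "newtons": 12
}}

```text
time_s: 15.87
tool_pos: [0.5318, 0.2082, 0.2779]
tool_rot: [180.0, -0.0, 108.3]
force: [0.9, 0.3, -0.0]
grip_width: 0.012
grasp_force: 12.0
```

{"api": "servo_tool", "payload": {
  "plan": [
    {"xyz": [0,0.03,-0.15],"twist": [0,0,0],"jaw": 1},
    {"xyz": [0,0.03,-0.35],"twist": [0,0,0],"jaw": 1},
    {"xyz": [0,0.03,-0.55],"twist": [0,0,0],"jaw": 1},
    {"xyz": [0,0.03,-0.75],"twist": [0,0,0],"jaw": 1},
    {"xyz": [0,0.03,-0.95],"twist": [0,0,0],"jaw": 1},
    {"xyz": [0,0.03,-1],"twist": [0,0,0],"jaw": 1},
    {"xyz": [0,0.03,-1],"twist": [0,0,0],"jaw": 1},
    {"xyz": [0,0.03,-1],"twist": [0,0,0],"jaw": 1}
  ],
  "newtons": 20
}}

```text
time_s: 16.53
tool_pos: [0.5319, 0.2083, 0.2879]
tool_rot: [-180.0, -0.0, 108.3]
force: [0.5, 0.4, -0.5]
grip_width: 0.012
grasp_force: 19.9
```

{"api": "servo_tool", "payload": {
  "plan": [
    {"xyz": [0,0,-0.2],"twist": [0,0,0],"jaw": 1},
    {"xyz": [0,0,-0.5],"twist": [0,0,0],"jaw": 1},
    {"xyz": [0,0,-0.8],"twist": [0,0,0],"jaw": 1},
    {"xyz": [0,0,-1.1],"twist": [0,0,0],"jaw": 1},
    {"xyz": [0,0,-1.4],"twist": [0,0,0],"jaw": 1},
    {"xyz": [0,0,-1.7],"twist": [0,0,0],"jaw": 1},
    {"xyz": [0,0,-1.9],"twist": [0,0,0],"jaw": 1},
    {"xyz": [0,0,-2],"twist": [0,0,0],"jaw": 1},
    {"xyz": [0,0,-2],"twist": [0,0,0],"jaw": 1},
    {"xyz": [0,0,-2],"twist": [0,0,0],"jaw": 1}
  ]
}}

```text
time_s: 17.37
tool_pos: [0.5319, 0.2083, 0.3077]
tool_rot: [-180.0, -0.0, 108.3]
force: [-0.1, -0.2, -0.3]
grip_width: 0.0117
grasp_force: 19.9
```

{"api": "servo_tool", "payload": {
  "plan": [
    {"xyz": [0,0,0],"twist": [0,0,0],"jaw": 1},
    {"xyz": [0,0,0],"twist": [0,0,0],"jaw": 1},
    {"xyz": [0,0,0],"twist": [0,0,0],"jaw": 1},
    {"xyz": [0,0,0],"twist": [0,0,0],"jaw": 1}
  ]
}}

```text
time_s: 17.7
tool_pos: [0.5319, 0.2083, 0.3076]
tool_rot: [-180.0, 0.0, 108.3]
force: [-0.3, 0.2, -1.4]
grip_width: 0.012
grasp_force: 19.9
```

Run:
```python
from meas import *
s=mean("side",4);o=env.get_obs();print(o["force"],o["wrist_torque"],o["tool_pos"],o["joint_velocities"].round(2))
print("bore",proj(s,(.5318,.2083,.077)))
cv2.imwrite("pics/c7.png",np.hstack([cv2.resize(s["img"][125:185,175:245],(525,450),interpolation=cv2.INTER_CUBIC),cv2.resize(s["img"][180:250,240:285],(270,450),interpolation=cv2.INTER_CUBIC)]).clip(0,255).astype(np.uint8)[:,:,::-1])
```

```text
[ 0.28233532  0.38190677 -1.94214536] [-0.09488646  0.00976628 -0.02824275] [0.53194723 0.20830354 0.30775459] [ 0.01  0.02 -0.05 -0.01  0.01 -0.04  0.07]
bore [208.35591013 161.09897221]
```

View pics/c7.png

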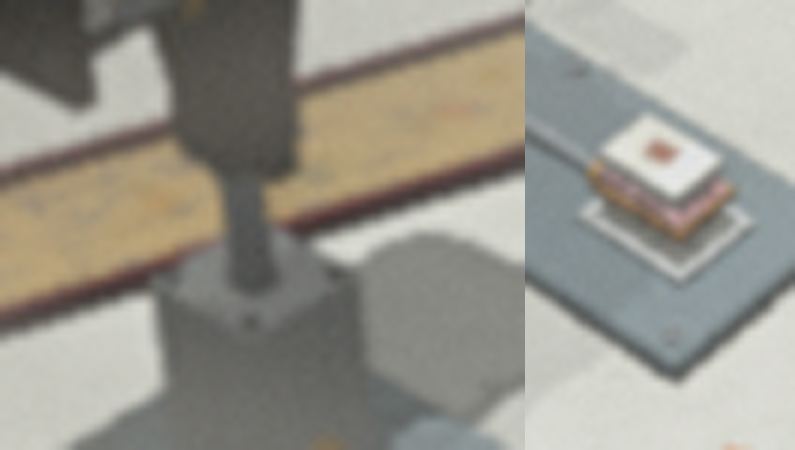

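The rod is 29.8 mm up with its dark ring at the bore mouth (crop (250,275)), and the side force is about 0.5 N. The stack is square (crop (660,190)), so I hand the job in.

```bash
python3 -c "
from cell import env
print(env.sign_off())"
```

```text
the job is handed in; nothing more can be done
None
```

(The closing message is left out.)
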